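# Index the cake turntable to the next notch

### The job

Turn the cake turntable on to its next stop: pull the spring index ring up, turn the platter anticlockwise (seen from above) and let the ring go so that its pin drops fully home in the very next notch. Feel for the notch, do not yank the ring against its stop or force the pin against the notch (30 N at most), keep the practice cake standing in the middle, and leave the other things on the counter alone.

Things in the scene. Friction and masses are not known exactly. Their poses are not given: they have to be found in the camera images.
- stand: Indexing cake turntable, screwed to the counter, 310 mm across: a round white foot (14 mm thick) with the platter turning above it (230 mm across, top face 48 mm up). Origin: on the platter's upright turning axis, at counter height. Its x axis points from the turning axis to the first notch, where the index pin sits at the start.
- platter (a joint): Turning angle of the platter, rad: 0 at the start (pin in the first notch), growing anticlockwise seen from above. It turns with about 0.1 Nm of friction and stays where it is left. The next notch lies somewhere between 0.80 and 1.12 rad (46 to 64 degrees); it is set by hand on a steel sector and is not measured: feel for it, or look for the slot in the raised grey track under the platter's rim. A further notch, 0.70 rad beyond that one, is not wanted.
- pull_ring: The spring index ring: a knurled steel ring knob, 32 mm across and 18 mm tall, upright axis, on a 12 mm stem above a 22 mm wide sleeve (top 62 mm up) on a bracket at the platter's rim, 135 mm from the turning axis. It travels round with the platter. Origin: centre of the ring knob, 79 mm above the counter when the pin is home. Grip its sides from above. It is rotationally symmetric.
- plunger (a joint): How far the ring is pulled up, m: 0 with the pin fully home, about 0.012 with the pin tip on the track (0.011 on the steel sector, beyond about 0.56 rad), 0.015 at the hard stop. A spring pulls it down: about 5 N at 0, 9 N at 0.015, 0.6 N friction, so let go it snaps down by itself on to the track or into a notch. Turning the platter with the pin resting on the track takes about 3 N at the ring; in a notch the pin blocks the platter with up to 2 mm of play either way.
- pin: The index pin, 9 mm thick with a round tip, straight below the ring, moving with it. Origin: its tip, 16 mm above the counter when home. It rides on a track whose top is 27 to 28 mm up; the notches are straight-sided slots 12 mm wide and deeper than the pin reaches. It must not be loaded with more than 30 N, either sideways in a notch or up against the hard stop.
- cake_dummy: White polystyrene practice cake, 120 mm across, 50 mm tall, 0.12 kg, standing loose in the middle of the platter; its top is 98 mm above the counter. Origin: centre of its underside.
- measuring_cup: Bystander: glass measuring cup, 90 mm wide, 100 tall, with a side handle. Origin: under its centre.
- spatula: Bystander: bamboo spatula, 280 mm long, lying flat. Origin: under its centre.
- canister: Bystander: stainless canister, 104 mm wide, 141 tall, lid shut. Origin: under its centre.
- bowl: Bystander: white ceramic bowl, 160 mm wide, 65 tall. Origin: under its centre.
- sprinkle_jar: Bystander: glass jar with steel cap, 64 mm wide, 100 tall. Origin: under its centre.
- cutter: Bystander: thin steel cutter ring, 72 mm wide, 30 tall. Origin: under its centre.
Mind the look-alikes: they are no part of the job. Leave any orange look-alike of the cake_dummy alone.

How it is judged:
By the outcome, as a careful person would: the job done as asked, in the order asked, and still so for the second after the job is handed in, with the robot touching nothing.
It also fails if it takes over 58 s, if anything falls off the work surface, if the arm or the gripper's body presses on something with over 40 N, if the wrist force passes 120 N, or if a joint passes its speed limit or range.

### The arm

A 7-joint arm with a two-finger parallel gripper is mounted at the origin on the work surface. World frame = base frame: x ahead of the robot, y to its left, z up, the work surface at z = 0. Lengths are in mm, angles in rad, forces in N, time in s.
With the tool pointing down it reaches from about 425 to 875 mm from the base axis. Payload 4.7 kg.
Tool frame: the origin (TCP) lies midway between the tips of the shut fingers; the grasp point (between the pads) lies 19 mm behind it; z points along the fingers, y is the direction in which the jaws open and shut (so a half turn about z gives the same grasp; the last joint's range is limited). The gripper opens to 85 mm and grips with 20 to 120 N. Pads are 22 mm wide; open, the fingers measure 114 mm over their backs; the gripper's body (76 mm by 85 mm) begins 54 mm behind the grasp point. The pads swing forward as they close: fully open they stand 13 mm farther back than shut.
Start: joints at [-1.22, 0.321, -0.07, 1.45, 0.023, 1.371, -0.057], TCP at [214.832, 613.492, 231.349] pointing down, gripper open.
Joint ranges: [-2.86, 2.86], [-0.3, 2.09], [-1.38, 1.24], [0.06, 2.45], [-1.56, 4.7], [0.09, 2.05], [-2.69, 2.69]. Speed limits (rad/s): [2.57, 2.57, 3.14, 3.14, 3.14, 3.14, 3.14].

### API

Orientations are given as [roll, pitch, yaw] about the fixed x, y, z axes, in that order (R = Rz(yaw) Ry(pitch) Rx(roll)).
In Python, from station import manip gives the robot as it stands.
- The arm moves only by the tool arm_command, never from a script. Its arguments are lists of equal length, an entry for each row: "travel": the shift along the tool's x, y, z as a fraction of full scale, a list of three; "dr": the turn, a rotation vector about the tool's x, y, z as a fraction of full scale, a list of three; "grip": the opening, from -1 (shut) to 1 (fully open), so that 0 is half open. In form: {"travel": [[x, y, z], ...], "dr": [[wx, wy, wz], ...], "grip": [grip, ...]}. A call has exactly 10 rows; each row is the pose to reach, as a shift and turn from the pose commanded when the call began, along the tool's axes at that moment; what a row does not reach only later rows make up. Full scale, the value 1, is 400 mm for a shift and 60 degrees for a turn. A row lasts 1/12 s, in which the tool goes at most 41.7 mm and 7.16 degrees, less where a joint would pass 70% of its speed; a pose out of reach is approached as far as the arm can. A call with a number of a shift or a turn outside -1 to 1 is refused whole. A call with a gripper value outside its range is refused whole. The fingers move at their own pace and stop on an object; "squeeze" is the grip in N (left out, the last holds). Time passes only in rows, so rows that repeat a pose let the fingers close, or fill a call up. It gives the time, the measured TCP pose, the force and the opening at its end, in the units of the state.
- manip.read_state(): the state, without advancing time (a new reading comes with each control period).
- manip.read_camera(name): name is "side" or "top"; returns the picture (480x640x3 uint8, red, green, blue); there is no depth.
- manip.get_calibration(name): a dict with "fx", "fy", "cx", "cy" (pixels), "camera_from_world" (4x4, takes a point from world to camera coordinates). Camera axes: x right, y up, looking along -z (the intrinsics and any distortion apply to the point x, -y, -z); pixel columns grow to the right and rows downward; lengths in mm; the calibration is good to about 2 mm. A picture is of the moment at which its call begins. get_calibration takes no time and is no camera call.
- manip.sign_off(): hands the job in, once; it reports no verdict.
Trained networks look in the newest picture that a camera, given by its name, has taken for a name from the list of things; names that differ only in an ending like _2 or _b are one class to them, and where a whole thing is asked for, a point or a joint stands for the part that bears it (a point fixed in the world has none). Each returns a list of dicts, best first, with "confidence" (0 to 1); they miss things now and then, are a little off and sometimes report something else, mostly with a low value. They report only what shows in the picture. A call takes as long as a camera call. They do not tell look-alikes from the thing itself.
- manip.cut_out(name, camera): "mask" (480x640 bool, what is visible of it) and "box" ([centre column, centre row, width, height] in pixels, round what is visible of it).
The state is a dict: "time": time; "qpos": joint angles; "joint_vel": joint speeds; "tau": joint torques, N m; "tcp_pos": TCP position; "tcp_rot": TCP orientation; "wrist_force": force on the tool from outside, world axes, zero at the start; "moment": the same for the moment, N m; "width": opening from 0.0 (shut) to 1.0 (fully open).
Only numpy, scipy, OpenCV 4.12 (cv2) and the standard library are available. Lean on these libraries where they do the work, as an engineer would, in place of code of your own. Each camera call takes 0.05 s, during which the arm holds its last target. There are 200 camera calls.

## Working session

There is one attempt and no reset: what is moved stays moved. The work goes in short steps, Python scripts to look and compute and a tool call to move; the robot and the scene stay as the last step left them, time stands still between calls to the robot, and variables do not carry over. Pictures are saved under pics/ and viewed, on a budget of 10 in all, crops included, one or two more only if the job needs it, and the job is handed in when it is done.

Besides the shell and the picture viewer there is one more tool, called as name(argument=value, ...) on one line, values as JSON. arm_command: Moves the arm, as the interface text tells. Shift numbers are shares of 400 mm and turn numbers shares of 60 degrees, none past 1 either way. Its arguments: {"type":"object","properties":{"travel":{"type":"array","items":{"type":"array","items":{"type":"number","minimum":-1,"maximum":1}}},"dr":{"type":"array","items":{"type":"array","items":{"type":"number","minimum":-1,"maximum":1}}},"grip":{"type":"array","items":{"type":"number"}},"squeeze":{"type":"number"}},"required":["travel","dr","grip"]}

```bash
mkdir -p pics; cat > h.py <<'E'
import numpy as np, cv2
from station import manip
def save(cam,name):
    im=manip.read_camera(cam); cv2.imwrite(f'pics/{name}.png',im[:,:,::-1]); return im
def ray(cam,u,v,z):
    c=manip.get_calibration(cam); T=np.array(c['camera_from_world']); R=T[:3,:3]; o=-R.T@T[:3,3]
    d=R.T@np.array([(u-c['cx'])/c['fx'],-(v-c['cy'])/c['fy'],-1.]); return o+d*(z-o[2])/d[2]
def pix(cam,p):
    c=manip.get_calibration(cam); T=np.array(c['camera_from_world']); q=T[:3,:3]@np.array(p)+T[:3,3]
    return c['cx']+c['fx']*q[0]/-q[2], c['cy']-c['fy']*q[1]/-q[2]
E
python3 - <<'E'
from h import *
for c in('top','side'):
    save(c,c+'0'); k=manip.get_calibration(c); print({a:(np.round(b,2).tolist() if a=='camera_from_world' else b) for a,b in k.items()})
    for n in('stand','pull_ring','cake_dummy'):
        for d in manip.cut_out(n,c)[:3]: print(c,n,round(d['confidence'],2),np.round(d['box'],1))
print(manip.read_state())
E
```

```text
{'fx': 622.366017556888, 'fy': 622.366017556888, 'cx': 321.57249378911223, 'cy': 242.443665295779, 'camera_from_world': [[0.01, -1.0, 0.01, -15.43], [0.99, 0.02, 0.14, -485.55], [-0.14, 0.01, 0.99, -1672.59], [0.0, 0.0, 0.0, 1.0]]}
top stand 0.84 [311.2 248.4 120.6 111.7]
top pull_ring 0.52 [310.6 247.8 117.6 113.3]
top cake_dummy 0.88 [410.6 161.   41.1  47.8]
top cake_dummy 0.84 [436.  364.4  51.3  46.1]
top cake_dummy 0.76 [309.4 242.8  42.1  43.7]
{'fx': 540.6748544930248, 'fy': 540.6748544930248, 'cx': 326.25745621740793, 'cy': 234.33051272564305, 'camera_from_world': [[0.94, -0.34, -0.0, -426.04], [0.22, 0.59, 0.78, -156.28], [-0.26, -0.73, 0.63, -1177.67], [0.0, 0.0, 0.0, 1.0]]}
side stand 0.73 [333.2 255.  130.3  87.3]
side pull_ring 0.5 [390.9 222.8  13.8  14.3]
side cake_dummy 0.85 [237.9 396.7  66.4  69.4]
side cake_dummy 0.81 [335.  226.2  50.2  47.3]
side cake_dummy 0.7 [291.2 151.6  51.7  35.5]
{'time': 0.4, 'qpos': array([-1.21990484,  0.32112403, -0.07010823,  1.45067686,  0.02261404,
        1.37080857, -0.05688465]), 'joint_vel': array([ 0.00151648, -0.00111551,  0.00239753, -0.00158502, -0.00083481,
        0.00030665, -0.00080623]), 'tau': array([-2.69294314e-04, -4.92741716e+01, -3.80904414e-01, -3.14096081e+01,
        1.33107434e-02,  3.87472683e-03, -1.42081146e-05]), 'tcp_pos': array([214.80236185, 613.4099848 , 231.17908354]), 'tcp_rot': array([-3.14136461e+00,  6.30998855e-05,  2.80485005e+00]), 'wrist_force': array([-0.30083902,  0.29999355,  0.61465431]), 'moment': array([0.04723559, 0.00070604, 0.01665823]), 'width': 0.999338033427579}
```

```bash
python3 - <<'E'
from h import *
a=cv2.imread('pics/top0.png');b=cv2.imread('pics/side0.png')
cv2.imwrite('pics/c0.png',np.hstack([cv2.resize(a[170:330,230:390],(400,400),interpolation=3),cv2.resize(b[160:320,250:410],(400,400),interpolation=3)]))
E
```

```text
(no output)
```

View pics/c0.png

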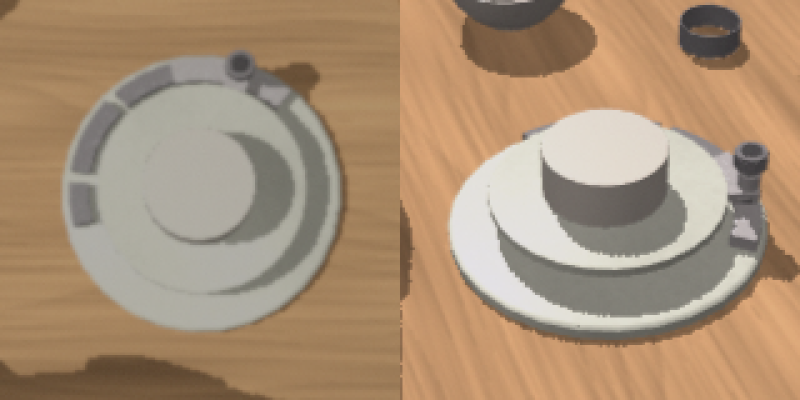

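View pics/top0.png

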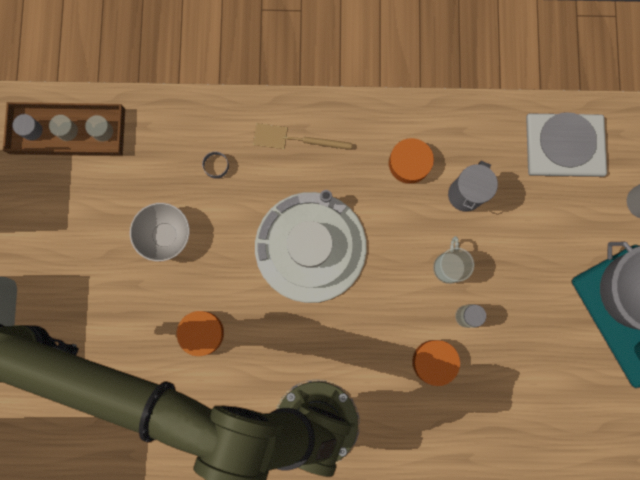

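View pics/side0.png

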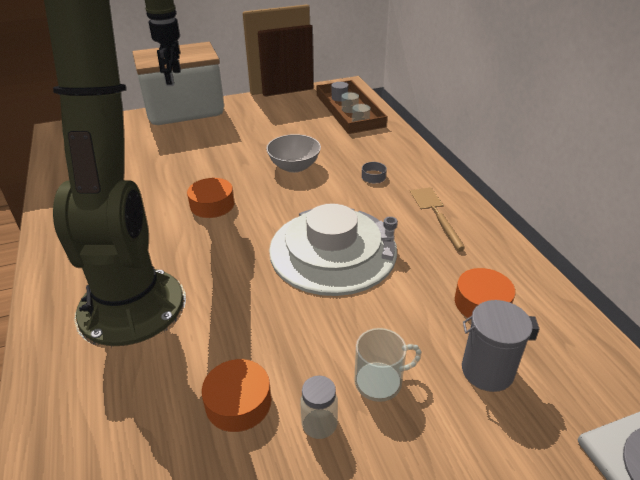

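The top view shows the ring at about (326,196), with the cake and platter centred near (310,245). A slot in the steel sector shows at about (277,210) and a further one at about (264,242). In the side view the ring is at (390,221).

```bash
python3 - <<'E'
from h import *
a=cv2.imread('pics/top0.png');b=cv2.imread('pics/side0.png')
print('ring',ray('top',326,196,88),ray('side',390.5,221.5,85))
S=manip.cut_out('stand','top')
m=S[0]['mask']; c,_=cv2.findContours(m.astype('uint8'),0,1); e=cv2.fitEllipse(max(c,key=len)); print(e, 'stand c',ray('top',*e[0],12))
for n,z in(('top',75),('side',75)):
  for d in manip.cut_out('cake_dummy',n)[:3]:
    p=ray(n,*d['box'][:2],z); print(n,p)
    if n=='top': print(' edges',ray(n,d['box'][0]-d['box'][2]/2,d['box'][1],98),ray(n,d['box'][0]+d['box'][2]/2,d['box'][1],98))
# side: platter mask
m=manip.cut_out('stand','side')[0]['mask'];
# circle fit for foot: optimize silhouette radius 155 at z 14 in top
from scipy.optimize import least_squares
c=max(cv2.findContours(manip.cut_out('stand','top')[0]['mask'].astype('uint8'),0,1)[0],key=len)[:,0,:]
P=np.array([ray('top',u,v,10)[:2] for u,v in c])
r=least_squares(lambda x:np.hypot(*(P-x[:2]).T)-x[2],[680,0,155],loss='soft_l1',f_scale=2); print('fit',r.x)
# upscaled 5x crop
cv2.imwrite('pics/c1.png',cv2.resize(a[180:300,245:375],(780,720)[:2],interpolation=2)[:600])
E
```

```text
ring [603.96129807 -18.0464634   88.        ] [607.3121859 -18.5649383  85.       ]
((312.4852294921875, 247.64242553710938), (105.12065124511719, 111.0721664428711), 28.86909294128418) stand c [473.67786577  16.32662304  12.        ]
top [ 707.7304687  -247.65685506   75.        ]
 edges [ 700.47941001 -188.77189145   98.        ] [ 702.34086398 -299.43295308   98.        ]
top [ 163.47203106 -310.86150609   75.        ]
 edges [ 163.89663427 -240.31514419   98.        ] [ 165.59909257 -372.55394391   98.        ]
top [478.53716714  24.48696127  75.        ]
 edges [474.57340113  79.68294323  98.        ] [476.25782999 -31.19695885  98.        ]
side [ 165.02684673 -359.49538172   75.        ]
side [483.1327307   21.59877485  75.        ]
side [487.95625381 389.73966903  75.        ]
fit [476.46495289  18.6632559  151.51854226]
```

View pics/c1.png

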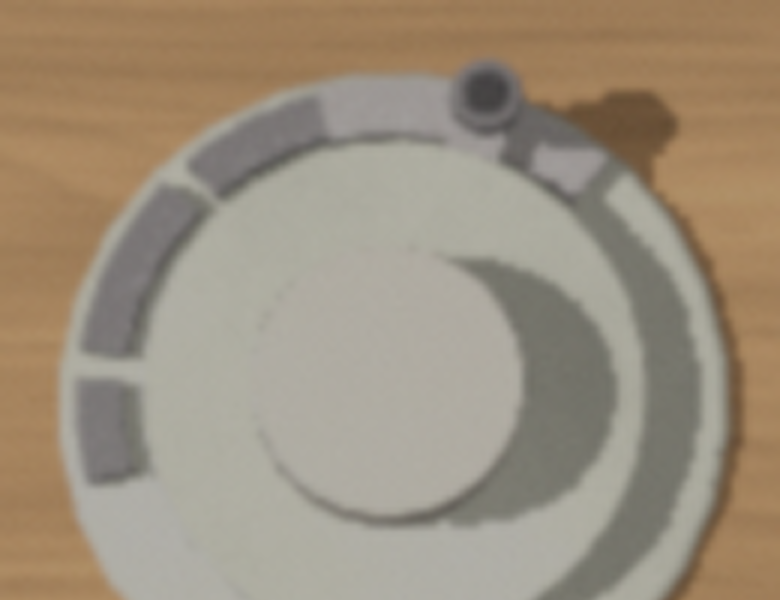

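```bash
python3 - <<'E'
from h import *
f=lambda x,y,z:ray('top',245+x/6-.4,180+y/6-.4,z)[:2]
print('platter y',(f(145,380,48)+f(640,380,48))/2, f(145,380,48)-f(640,380,48), 'platter top x',f(390,140,48))
print('foot y',(f(62,410,10)+f(728,410,10))/2,f(62,410,10)-f(728,410,10),'foot top',f(395,75,14))
print('cake', (f(255,380,98)+f(523,380,98))/2,'top/bottom', f(390,250,98),f(390,517,98))
pts={'n1':(f(198,188,27)),'n1out':f(175,172,27),'n1in':f(216,205,27),'n2':f(112,367,27),'sec':f(325,118,27),'n2e1':f(112,357,27),'n2e2':f(112,378,27)}
ring=f(487,92,88)
from scipy.optimize import least_squares
for c in([476.5,20],[478,20],[480,20],[478,22],[478,18]):
  t=lambda p:np.arctan2(*(p-np.array(c))[::-1]); t0=t(ring)
  print(c,'r',round(np.hypot(*(ring-c)),1),'t0',round(t0,3),{k:(round((t(p)-t0)%6.283,3),round(np.hypot(*(p-c)))) for k,p in pts.items()})
print(ring)
E
```

```text
platter y [481.86344989  22.977288  ] [ -3.40180802 223.96726418] platter top x [592.41291543  25.98561615]
foot y [473.03679056  21.84846606] [ -4.64569766 307.84259229] foot top [630.20052119  24.50334687]
cake [475.0625603   24.14661762] top/bottom [532.93739302  24.66875269] [414.676148    22.75669913]
[476.5, 20] r 135.6 t0 -0.279 {'n1': (np.float64(1.055), 135), 'n1out': (np.float64(1.072), 148), 'n1in': (np.float64(1.05), 123), 'n2': (np.float64(1.757), 132), 'sec': (np.float64(0.552), 135), 'n2e1': (np.float64(1.723), 133), 'n2e2': (np.float64(1.796), 132)}
[478, 20] r 134.2 t0 -0.282 {'n1': (np.float64(1.066), 134), 'n1out': (np.float64(1.083), 147), 'n1in': (np.float64(1.062), 122), 'n2': (np.float64(1.772), 132), 'sec': (np.float64(0.559), 134), 'n2e1': (np.float64(1.737), 133), 'n2e2': (np.float64(1.81), 132)}
[480, 20] r 132.3 t0 -0.287 {'n1': (np.float64(1.081), 132), 'n1out': (np.float64(1.097), 145), 'n1in': (np.float64(1.078), 121), 'n2': (np.float64(1.791), 132), 'sec': (np.float64(0.567), 132), 'n2e1': (np.float64(1.756), 133), 'n2e2': (np.float64(1.829), 132)}
[478, 22] r 134.7 t0 -0.297 {'n1': (np.float64(1.07), 132), 'n1out': (np.float64(1.087), 145), 'n1in': (np.float64(1.065), 121), 'n2': (np.float64(1.785), 130), 'sec': (np.float64(0.558), 133), 'n2e1': (np.float64(1.749), 131), 'n2e2': (np.float64(1.824), 130)}
[478, 18] r 133.6 t0 -0.268 {'n1': (np.float64(1.062), 135), 'n1out': (np.float64(1.078), 148), 'n1in': (np.float64(1.059), 124), 'n2': (np.float64(1.758), 134), 'sec': (np.float64(0.559), 134), 'n2e1': (np.float64(1.724), 135), 'n2e2': (np.float64(1.796), 134)}
[606.86544446 -17.3844619 ]
```

```bash
cat >> h.py <<'E'
from scipy.spatial.transform import Rotation as Ro
def goto(p,yaw):
    s=manip.read_state(); R=Ro.from_euler('xyz',s['tcp_rot']); T=Ro.from_euler('xyz',[np.pi,0,yaw])
    print('travel',np.round(R.inv().apply(np.array(p)-s['tcp_pos'])/400,4),'dr',np.round((R.inv()*T).as_rotvec()/(np.pi/3),4))
E
python3 - <<'E'
from h import *
goto([410,299,200],2.83); 
E
```

```text
travel [-0.7203 -0.5809  0.0784] dr [ 0.0001  0.     -0.024 ]
```

arm_command(travel=[[-0.07, -0.058, 0.008], [-0.144, -0.116, 0.016], [-0.216, -0.174, 0.024], [-0.288, -0.232, 0.031], [-0.36, -0.29, 0.039], [-0.432, -0.348, 0.047], [-0.504, -0.406, 0.055], [-0.576, -0.464, 0.063], [-0.648, -0.522, 0.07], [-0.72, -0.58, 0.078]], dr=[[0, 0, 0], [0, 0, 0], [0, 0, 0], [0, 0, -0.01], [0, 0, -0.01], [0, 0, -0.02], [0, 0, -0.02], [0, 0, -0.024], [0, 0, -0.024], [0, 0, -0.024]], grip=[1, 1, 1, 1, 1, 1, 1, 1, 1, 1])

```text
time: 1.48
tcp_pos: [410.7, 297.8, 200.4]
tcp_rot: [3.141, 0.0, 2.83]
wrist_force: [0.8, 0.2, -0.8]
width: 1.001
```

```bash
python3 -c "
from h import *
print(manip.read_state()['tcp_pos'],manip.read_state()['time']);goto([606.5,-17.5,160],2.857)"
```

```text
[410.7358735  297.78396488 200.43636111] 1.4833
travel [-0.7074 -0.6004  0.1008] dr [ 0.001   0.0004 -0.0257]
```

arm_command(travel=[[-0.075, -0.064, 0.01], [-0.15, -0.128, 0.02], [-0.226, -0.19, 0.03], [-0.3, -0.255, 0.04], [-0.38, -0.32, 0.05], [-0.46, -0.39, 0.06], [-0.54, -0.46, 0.075], [-0.62, -0.53, 0.09], [-0.707, -0.6, 0.1], [-0.707, -0.6, 0.1]], dr=[[0, 0, 0], [0, 0, 0], [0, 0, 0], [0, 0, -0.01], [0, 0, -0.01], [0, 0, -0.02], [0, 0, -0.02], [0, 0, -0.026], [0, 0, -0.026], [0, 0, -0.026]], grip=[1, 1, 1, 1, 1, 1, 1, 1, 1, 1])

```text
time: 2.32
tcp_pos: [607.5, -25.0, 159.7]
tcp_rot: [-3.137, 0.003, 2.848]
wrist_force: [-0.5, -1.9, 0.3]
width: 1.001
```

```bash
python3 - <<'E'
from h import *
print(manip.read_state()['tcp_pos'],manip.read_state()['time'])
a=save('top','t1');b=save('side','s1')
cv2.imwrite('pics/c2.png',np.hstack([cv2.resize(a[160:290,250:380,::-1],(400,400),interpolation=2),cv2.resize(b[150:280,320:450,::-1],(400,400),interpolation=2)]))
goto([606.5,-17.5,61],2.857)
E
```

```text
[607.52416313 -24.96965363 159.72532779] 2.3167
travel [1.000e-04 4.800e-03 2.469e-01] dr [-0.0016  0.0001 -0.005 ]
```

View pics/c2.png

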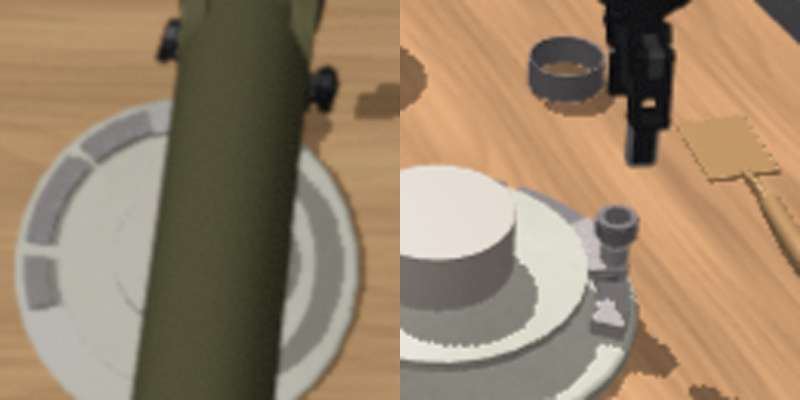

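arm_command(travel=[[0, 0.002, 0.02], [0, 0.002, 0.04], [0, 0.002, 0.06], [0, 0.002, 0.08], [0, 0.002, 0.1], [0, 0.002, 0.1], [0, 0.002, 0.1], [0, 0.002, 0.1], [0, 0.002, 0.1], [0, 0.002, 0.1]], dr=[[0, 0, 0], [0, 0, 0], [0, 0, 0], [0, 0, 0], [0, 0, 0], [0, 0, 0], [0, 0, 0], [0, 0, 0], [0, 0, 0], [0, 0, 0]], grip=[1, 1, 1, 1, 1, 1, 1, 1, 1, 1])

```text
time: 3.25
tcp_pos: [606.2, -15.1, 120.7]
tcp_rot: [3.141, 0.001, 2.857]
wrist_force: [0.7, 1.1, -0.7]
width: 0.996
```

```bash
python3 -c "
from h import *
print(manip.read_state());goto([606.7,-18,58],2.857)"
```

```text
{'time': 3.25, 'qpos': array([-0.40222177,  0.32224491,  0.46053858,  1.71520146, -0.15579703,
        1.13931858,  1.38936932]), 'joint_vel': array([ 0.00064541,  0.00142559,  0.00106648,  0.00117469,  0.00104022,
        0.00161373, -0.00161168]), 'tau': array([-4.39302705e-02, -4.29367411e+01,  4.72685695e+00, -2.87554121e+01,
        8.93505727e-03, -1.41636156e-04, -3.08462577e-04]), 'tcp_pos': array([606.21530851, -15.05574612, 120.69944159]), 'tcp_rot': array([3.14113583e+00, 1.00015974e-03, 2.85710831e+00]), 'wrist_force': array([ 0.71771785,  1.0870647 , -0.69323994]), 'moment': array([-0.0158082 ,  0.01365532,  0.00900253]), 'width': 0.9959577882191777}
travel [-0.0031 -0.0068  0.1567] dr [0.0004 0.001  0.0001]
```

arm_command(travel=[[-0.003, -0.007, 0.02], [-0.003, -0.007, 0.04], [-0.003, -0.007, 0.06], [-0.003, -0.007, 0.08], [-0.003, -0.007, 0.1], [-0.003, -0.007, 0.12], [-0.003, -0.007, 0.14], [-0.003, -0.007, 0.157], [-0.003, -0.007, 0.157], [-0.003, -0.007, 0.157]], dr=[[0, 0, 0], [0, 0, 0], [0, 0, 0], [0, 0, 0], [0, 0, 0], [0, 0, 0], [0, 0, 0], [0, 0, 0], [0, 0, 0], [0, 0, 0]], grip=[0.5, 0.2, 0.2, 0.2, 0.2, 0.2, 0.2, 0.2, 0.2, 0.2])

```text
time: 4.08
tcp_pos: [605.9, -18.1, 56.8]
tcp_rot: [-3.141, -0.001, 2.857]
wrist_force: [-0.0, 0.4, -0.1]
width: 0.603
```

```bash
python3 - <<'E'
from h import *
s=manip.read_state();print(s['tcp_pos'],s['wrist_force'])
b=save('side','s2')
cv2.imwrite('pics/c3.png',cv2.resize(b[170:270,340:440,::-1],(600,600),interpolation=2))
goto([606.7,-18,58],2.857)
E
```

```text
[605.91737919 -18.07563687  56.83729863] [-0.03007302  0.42638126 -0.14327729]
travel [-0.0008  0.0005 -0.0015] dr [0.     0.0002 0.0001]
```

View pics/c3.png

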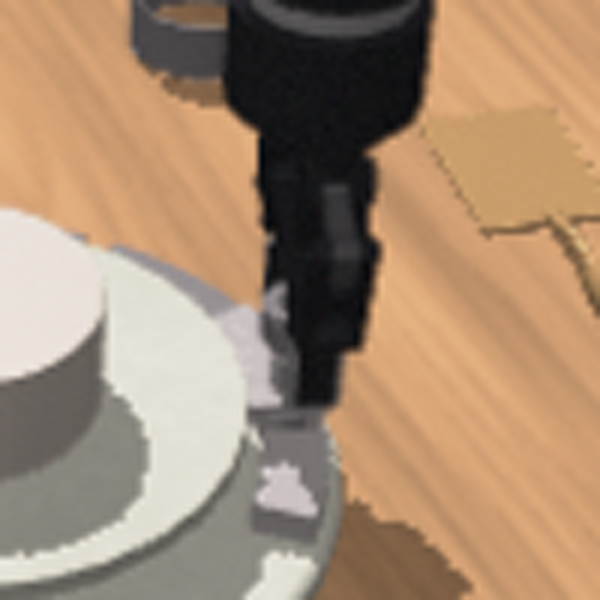

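arm_command(travel=[[0, 0, 0], [0, 0, 0], [0, 0, 0], [0, 0, 0], [0, 0, 0], [0, 0, 0], [0, 0, 0], [0, 0, 0], [0, 0, 0], [0, 0, 0]], dr=[[0, 0, 0], [0, 0, 0], [0, 0, 0], [0, 0, 0], [0, 0, 0], [0, 0, 0], [0, 0, 0], [0, 0, 0], [0, 0, 0], [0, 0, 0]], grip=[0, -0.1, -0.2, -0.3, -0.5, -0.6, -0.7, -0.7, -0.7, -0.7], squeeze=20)

```text
time: 4.97
tcp_pos: [606.7, -17.9, 57.9]
tcp_rot: [3.141, 0.001, 2.857]
wrist_force: [0.8, 1.4, 5.1]
width: 0.369
```

```bash
python3 -c "
from h import *
s=manip.read_state();print(s['tcp_pos'],s['wrist_force'],s['moment'],s['width']*85)"
```

```text
[606.690114   -17.91703111  57.87970161] [0.78989358 1.351988   5.11856866] [ 0.18204297 -0.02259154  0.01323533] 31.323020702716306
```

arm_command(travel=[[0, 0, 0], [0, 0, 0], [0, 0, -0.004], [0, 0, -0.008], [0, 0, -0.012], [0, 0, -0.016], [0, 0, -0.02], [0, 0, -0.02], [0, 0, -0.02], [0, 0, -0.02]], dr=[[0, 0, 0], [0, 0, 0], [0, 0, 0], [0, 0, 0], [0, 0, 0], [0, 0, 0], [0, 0, 0], [0, 0, 0], [0, 0, 0], [0, 0, 0]], grip=[-0.7, -0.7, -0.7, -0.7, -0.7, -0.7, -0.7, -0.7, -0.7, -0.7], squeeze=40)

```text
time: 5.8
tcp_pos: [606.4, -18.2, 64.3]
tcp_rot: [-3.141, 0.001, 2.857]
wrist_force: [5.2, 0.2, -6.9]
width: 0.36
```

```bash
python3 -c "
from h import *
s=manip.read_state();print(s['tcp_pos'],s['wrist_force'],s['moment'],s['width']*85)"
```

```text
[606.3941171  -18.24368064  64.30079195] [ 5.2141121   0.24501673 -6.93829624] [ 0.07778127 -1.07181867 -0.15653695] 30.566239433174914
```

arm_command(travel=[[0, 0, -0.003], [0, 0, -0.006], [0, 0, -0.009], [0, 0, -0.01], [0, 0, -0.01], [0, 0, -0.01], [0, 0, -0.01], [0, 0, -0.01], [0, 0, -0.01], [0, 0, -0.01]], dr=[[0, 0, 0], [0, 0, 0], [0, 0, 0], [0, 0, 0], [0, 0, 0], [0, 0, 0], [0, 0, 0], [0, 0, 0], [0, 0, 0], [0, 0, 0]], grip=[-0.7, -0.7, -0.7, -0.7, -0.7, -0.7, -0.7, -0.7, -0.7, -0.7])

```text
time: 6.63
tcp_pos: [606.3, -18.3, 68.0]
tcp_rot: [-3.141, 0.001, 2.857]
wrist_force: [6.3, 0.2, -7.1]
width: 0.363
```

```bash
python3 - <<'E'
from h import *
s=manip.read_state();print(s['tcp_pos'],s['wrist_force'],s['moment'],s['width']*85)
b=save('side','s3')
p=cv2.imread('pics/s2.png')
cv2.imwrite('pics/c4.png',cv2.resize(b[170:270,340:440,::-1],(600,600),interpolation=2))
E
```

```text
[606.34818793 -18.2504481   68.0221376 ] [ 6.33935516  0.23662669 -7.13912146] [ 0.08860007 -1.22273969 -0.13933278] 30.848604630781782
```

View pics/c4.png

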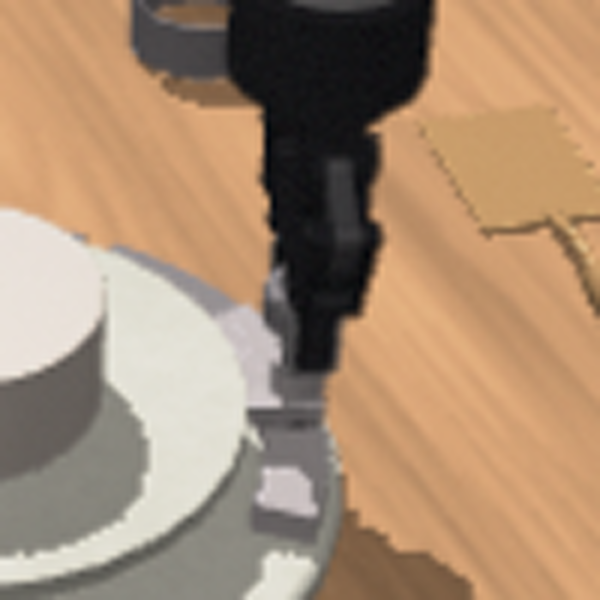

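arm_command(travel=[[-0.001, 0, -0.002], [-0.002, 0, -0.004], [-0.0025, 0, -0.006], [-0.0025, 0, -0.007], [-0.0025, 0, -0.007], [-0.0025, 0, -0.007], [-0.0025, 0, -0.007], [-0.0025, 0, -0.007], [-0.0025, 0, -0.007], [-0.0025, 0, -0.007]], dr=[[0, 0, 0], [0, 0, 0], [0, 0, 0], [0, 0, 0], [0, 0, 0], [0, 0, 0], [0, 0, 0], [0, 0, 0], [0, 0, 0], [0, 0, 0]], grip=[-0.7, -0.7, -0.7, -0.7, -0.7, -0.7, -0.7, -0.7, -0.7, -0.7])

```text
time: 7.52
tcp_pos: [606.4, -18.3, 71.8]
tcp_rot: [-3.141, -0.001, 2.857]
wrist_force: [1.5, 0.2, -8.9]
width: 0.36
```

```bash
python3 - <<'E'
from h import *
s=manip.read_state();print(s['tcp_pos'],s['wrist_force'],s['moment'],s['width']*85)
E
```

```text
[606.4050099  -18.28470456  71.8041278 ] [ 1.53292118  0.24307804 -8.90165851] [ 0.13613292 -0.27579812 -0.15137733] 30.638998135567284
```

arm_command(travel=[[0, 0.002, 0], [0, 0.004, 0], [0, 0.006, 0], [0, 0.008, 0], [0, 0.01, 0], [0, 0.0125, 0], [0, 0.0125, 0], [0, 0.0125, 0], [0, 0.0125, 0], [0, 0.0125, 0]], dr=[[0, 0, 0], [0, 0, 0], [0, 0, 0], [0, 0, 0], [0, 0, 0], [0, 0, 0], [0, 0, 0], [0, 0, 0], [0, 0, 0], [0, 0, 0]], grip=[-0.7, -0.7, -0.7, -0.7, -0.7, -0.7, -0.7, -0.7, -0.7, -0.7])

```text
time: 8.35
tcp_pos: [607.4, -15.2, 71.7]
tcp_rot: [-3.139, -0.002, 2.858]
wrist_force: [-2.3, -4.8, -8.6]
width: 0.359
```

```bash
cat >> h.py <<'E'
C=np.array([477.,21.]); 
def arc(a1,z,dyaw=0,n=10,a0=None,r=None):
    "rows along the arc from the present angle to a1, world angle"
    s=manip.read_state(); R=Ro.from_euler('xyz',s['tcp_rot']); p=s['tcp_pos']
    a0=np.arctan2(*(p[:2]-C)[::-1]); r0=np.hypot(*(p[:2]-C)); print('a0',a0,'r',r0)
    y0=s['tcp_rot'][2]
    for k in range(1,n+1):
        a=a0+(a1-a0)*min(1,k/(n-1.)); q=np.r_[C+r0*np.array([np.cos(a),np.sin(a)]),z]
        T=Ro.from_euler('xyz',[np.pi,0,y0+a-a0])
        print(np.round(R.inv().apply(q-p)/400,4),np.round((R.inv()*T).as_rotvec()[2]/(np.pi/3),3))
E
python3 - <<'E'
from h import *
s=manip.read_state();print(s['tcp_pos'],s['wrist_force'],s['moment'],s['width']*85)
arc(0.1,s['tcp_pos'][2])
E
```

```text
[607.35686282 -15.23654166  71.73614239] [-2.26974214 -4.81185261 -8.64330866] [-0.86020919  0.48918026  0.80041813] 30.524395198886708
a0 -0.2711341563523174 r 135.29966236402865
[ 0.0005  0.0139 -0.    ] -0.039
[ 0.0015  0.0278 -0.0001] -0.079
[ 0.0031  0.0417 -0.0001] -0.118
[ 0.0053  0.0555 -0.0002] -0.158
[ 0.008   0.0692 -0.0002] -0.197
[ 0.0113  0.0827 -0.0002] -0.236
[ 0.0152  0.0961 -0.0003] -0.276
[ 0.0196  0.1093 -0.0003] -0.315
[ 0.0246  0.1224 -0.0003] -0.354
[ 0.0246  0.1224 -0.0003] -0.354
```

arm_command(travel=[[0, 0, -0.001], [0, 0, -0.002], [0, 0, -0.003], [0, 0, -0.003], [0, 0, -0.003], [0, 0, -0.003], [0, 0, -0.003], [0, 0, -0.003], [0, 0, -0.003], [0, 0, -0.003]], dr=[[0, 0, 0], [0, 0, 0], [0, 0, 0], [0, 0, 0], [0, 0, 0], [0, 0, 0], [0, 0, 0], [0, 0, 0], [0, 0, 0], [0, 0, 0]], grip=[-0.7, -0.7, -0.7, -0.7, -0.7, -0.7, -0.7, -0.7, -0.7, -0.7])

```text
time: 9.18
tcp_pos: [607.4, -15.3, 72.8]
tcp_rot: [-3.139, -0.002, 2.858]
wrist_force: [-3.2, -5.1, -9.3]
width: 0.361
```

```bash
python3 - <<'E'
from h import *
s=manip.read_state();print(s['tcp_pos'],s['wrist_force'],s['moment'],s['width']*85)
E
```

```text
[607.35703926 -15.2690023   72.83097334] [-3.24580244 -5.13258816 -9.30764605] [-0.91247107  0.45612495  0.77462377] 30.66069326603538
```

arm_command(travel=[[0, 0, -0.001], [0, 0, -0.002], [0, 0, -0.003], [0, 0, -0.003], [0, 0, -0.003], [0, 0, -0.003], [0, 0, -0.003], [0, 0, -0.003], [0, 0, -0.003], [0, 0, -0.003]], dr=[[0, 0, 0], [0, 0, 0], [0, 0, 0], [0, 0, 0], [0, 0, 0], [0, 0, 0], [0, 0, 0], [0, 0, 0], [0, 0, 0], [0, 0, 0]], grip=[-0.7, -0.7, -0.7, -0.7, -0.7, -0.7, -0.7, -0.7, -0.7, -0.7])

```text
time: 10.02
tcp_pos: [607.3, -15.3, 73.3]
tcp_rot: [-3.138, -0.002, 2.858]
wrist_force: [-1.5, -5.4, -13.2]
width: 0.358
```

```bash
python3 - <<'E'
from h import *
s=manip.read_state();print(s['tcp_pos'],s['wrist_force'],s['moment'],s['width']*85)
b=save('side','s4')
p=cv2.imread('pics/s3.png')
f=lambda x:cv2.resize(x[200:250,370:420],(400,400),interpolation=2)
cv2.imwrite('pics/c5.png',np.hstack([f(p),f(b[:,:,::-1])]))
E
```

```text
[607.28825722 -15.30834237  73.32936087] [ -1.50358395  -5.35131187 -13.16594245] [-0.90526674  0.09481948  0.73795613] 30.417265960152072
```

View pics/c5.png

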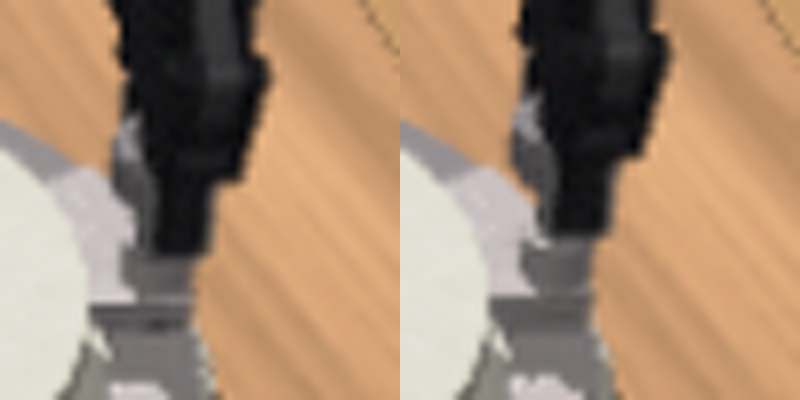

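The pull force jumped to 13 N, which puts the hard stop at TCP z of about 73.1. The sideways resistance comes from my not turning the tool with the platter. I'll back off the stop and follow the arc.

```bash
cat >> h.py <<'E'
def arcc(p,yaw,a1,dz,yaw1,n=10,hold=1):
    p=np.array(p,float);R=Ro.from_euler('xyz',[np.pi,0,yaw]);a0=np.arctan2(*(p-C)[::-1]);r=np.hypot(*(p-C))
    tr=[];dr=[]
    for k in range(1,n+1):
        f=min(1,k/(n-hold)); a=a0+(a1-a0)*f; q=C+r*np.array([np.cos(a),np.sin(a)])-p
        t=R.inv().apply(np.r_[q,dz*f])/400; tr.append(np.round(t,4).tolist()); dr.append([0,0,round(-(yaw1-yaw)*f/(np.pi/3),4)])
    print('r',r,'a0',a0,'end',q+p,'\n',tr,'\n',dr)
E
python3 -c "
from h import *
arcc([608,-13.5],2.857,-0.16,-2.2,2.857+.2945-.16,hold=2)"
```

```text
r 135.46678559706066 a0 -0.25751157895535237 end [ 6.10736507e+02 -5.82325337e-01] 
 [[0.0001, 0.0041, 0.0007], [0.0003, 0.0082, 0.0014], [0.0006, 0.0124, 0.0021], [0.0008, 0.0165, 0.0028], [0.0012, 0.0206, 0.0034], [0.0016, 0.0247, 0.0041], [0.002, 0.0288, 0.0048], [0.0025, 0.0329, 0.0055], [0.0025, 0.0329, 0.0055], [0.0025, 0.0329, 0.0055]] 
 [[0, 0, -0.0161], [0, 0, -0.0321], [0, 0, -0.0482], [0, 0, -0.0642], [0, 0, -0.0803], [0, 0, -0.0963], [0, 0, -0.1124], [0, 0, -0.1284], [0, 0, -0.1284], [0, 0, -0.1284]]
```

arm_command(travel=[[0, 0, 0.002], [0, 0, 0.004], [0, 0.003, 0.0055], [0, 0.008, 0.0055], [0.001, 0.014, 0.0055], [0.0015, 0.02, 0.0055], [0.002, 0.027, 0.0055], [0.0025, 0.033, 0.0055], [0.0025, 0.033, 0.0055], [0.0025, 0.033, 0.0055]], dr=[[0, 0, -0.016], [0, 0, -0.032], [0, 0, -0.048], [0, 0, -0.064], [0, 0, -0.08], [0, 0, -0.096], [0, 0, -0.112], [0, 0, -0.128], [0, 0, -0.128], [0, 0, -0.128]], grip=[-0.7, -0.7, -0.7, -0.7, -0.7, -0.7, -0.7, -0.7, -0.7, -0.7])

```text
time: 10.9
tcp_pos: [611.0, -0.0, 72.2]
tcp_rot: [3.141, -0.001, 2.992]
wrist_force: [-3.4, 0.9, -9.2]
width: 0.364
```

```bash
python3 - <<'E'
from h import *
s=manip.read_state();print(s['tcp_pos'],s['tcp_rot'],s['wrist_force'],s['moment'],s['width']*85)
arcc([610.7,-0.6],2.991,0.2,0,2.991+.36,hold=2)
E
```

```text
[ 6.11006424e+02 -5.58395716e-03  7.22096423e+01] [ 3.14116667e+00 -7.07622654e-04  2.99183658e+00] [-3.3742874   0.8630676  -9.21675689] [ 0.27627823  0.65890923 -0.03486939] 30.930989955436466
r 135.43356304845565 a0 -0.16017178235719126 end [609.73390866  47.90649534] 
 [[0.0002, 0.0152, 0.0], [0.0011, 0.0305, 0.0], [0.0026, 0.0456, 0.0], [0.0049, 0.0607, 0.0], [0.0078, 0.0757, 0.0], [0.0114, 0.0905, 0.0], [0.0157, 0.1051, 0.0], [0.0206, 0.1195, 0.0], [0.0206, 0.1195, 0.0], [0.0206, 0.1195, 0.0]] 
 [[0, 0, -0.043], [0, 0, -0.0859], [0, 0, -0.1289], [0, 0, -0.1719], [0, 0, -0.2149], [0, 0, -0.2578], [0, 0, -0.3008], [0, 0, -0.3438], [0, 0, -0.3438], [0, 0, -0.3438]]
```

arm_command(travel=[[0.001, 0.015, 0], [0.002, 0.0305, 0], [0.004, 0.0455, 0], [0.006, 0.0605, 0], [0.009, 0.0755, 0.001], [0.0125, 0.0905, 0.001], [0.017, 0.105, 0.001], [0.0218, 0.1195, 0.001], [0.0218, 0.1195, 0.001], [0.0218, 0.1195, 0.001]], dr=[[0, 0, -0.043], [0, 0, -0.086], [0, 0, -0.129], [0, 0, -0.172], [0, 0, -0.215], [0, 0, -0.258], [0, 0, -0.301], [0, 0, -0.344], [0, 0, -0.344], [0, 0, -0.344]], grip=[-0.7, -0.7, -0.7, -0.7, -0.7, -0.7, -0.7, -0.7, -0.7, -0.7])

```text
time: 11.73
tcp_pos: [610.7, 48.0, 72.3]
tcp_rot: [-3.141, 0.002, -2.933]
wrist_force: [0.4, 1.1, -9.6]
width: 0.357
```

```bash
python3 - <<'E'
from h import *
s=manip.read_state();print(s['tcp_pos'],s['tcp_rot'],s['wrist_force'],s['moment'],s['width']*85)
arcc([609.2,47.8],3.351,0.46,0,3.351+.26,hold=2)
E
```

```text
[610.66085856  48.03730149  72.27790245] [-3.14144757e+00  1.93556831e-03 -2.93284566e+00] [ 0.44284594  1.06614065 -9.57425864] [ 0.21123103  0.01108043 -0.06187852] 30.30297424143328
r 134.88913966661664 a0 0.20001259371245464 end [597.86775049  80.88377821] 
 [[0.0001, 0.011, 0.0], [0.0005, 0.0219, 0.0], [0.0013, 0.0328, 0.0], [0.0024, 0.0437, 0.0], [0.0039, 0.0546, 0.0], [0.0058, 0.0654, 0.0], [0.008, 0.0761, 0.0], [0.0105, 0.0868, 0.0], [0.0105, 0.0868, 0.0], [0.0105, 0.0868, 0.0]] 
 [[0, 0, -0.031], [0, 0, -0.0621], [0, 0, -0.0931], [0, 0, -0.1241], [0, 0, -0.1552], [0, 0, -0.1862], [0, 0, -0.2172], [0, 0, -0.2483], [0, 0, -0.2483], [0, 0, -0.2483]]
```

```bash
sed -i 's/C=np.array(\[477.,21.\])/C=np.array([478.,21.])/' h.py; python3 - <<'E'
from h import *
arcc([610.1,48.0],3.351,0.66,-0.6,3.351+.46,hold=2)
E
```

```text
r 134.8310424197633 a0 0.2016137166502119 end [584.51547608 103.66718428] 
 [[0.0004, 0.0193, 0.0002], [0.0019, 0.0386, 0.0004], [0.0045, 0.0577, 0.0006], [0.0082, 0.0766, 0.0008], [0.013, 0.0954, 0.0009], [0.0188, 0.1138, 0.0011], [0.0257, 0.1318, 0.0013], [0.0336, 0.1494, 0.0015], [0.0336, 0.1494, 0.0015], [0.0336, 0.1494, 0.0015]] 
 [[0, 0, -0.0549], [0, 0, -0.1098], [0, 0, -0.1647], [0, 0, -0.2196], [0, 0, -0.2745], [0, 0, -0.3295], [0, 0, -0.3844], [0, 0, -0.4393], [0, 0, -0.4393], [0, 0, -0.4393]]
```

arm_command(travel=[[0.0004, 0.0193, 0.001], [0.002, 0.0386, 0.0015], [0.0045, 0.0577, 0.0015], [0.008, 0.0766, 0.0015], [0.013, 0.0954, 0.0015], [0.0188, 0.1138, 0.0015], [0.0257, 0.1318, 0.0015], [0.0336, 0.1494, 0.0015], [0.0336, 0.1494, 0.0015], [0.0336, 0.1494, 0.0015]], dr=[[0, 0, -0.055], [0, 0, -0.11], [0, 0, -0.165], [0, 0, -0.22], [0, 0, -0.2745], [0, 0, -0.3295], [0, 0, -0.3845], [0, 0, -0.439], [0, 0, -0.439], [0, 0, -0.439]], grip=[-0.7, -0.7, -0.7, -0.7, -0.7, -0.7, -0.7, -0.7, -0.7, -0.7])

```text
time: 12.57
tcp_pos: [585.9, 104.3, 72.2]
tcp_rot: [-3.14, 0.004, -2.474]
wrist_force: [2.6, 3.2, -9.3]
width: 0.362
```

```bash
python3 - <<'E'
from h import *
s=manip.read_state();print(s['tcp_pos'],s['tcp_rot'],s['wrist_force'],s['moment'],s['width']*85,s['qpos'])
p=s['tcp_pos'][:2]-C; print(np.hypot(*p),np.arctan2(p[1],p[0]))
a=save('top','t5')
cv2.imwrite('pics/c6.png',cv2.resize(a[180:280,245:365,::-1],(720,600),interpolation=2))
E
```

```text
[585.93317468 104.2532636   72.18268754] [-3.14046603  0.0040287  -2.4742753 ] [ 2.6314734   3.22765066 -9.25624592] [ 0.79413037 -0.52143517 -0.08715328] 30.741180870122164 [-0.4220709   0.33175441  0.2387555   1.78208007 -0.09070338  1.03421788
  2.08837171]
136.31095369232253 0.657019921099018
```

View pics/c6.png

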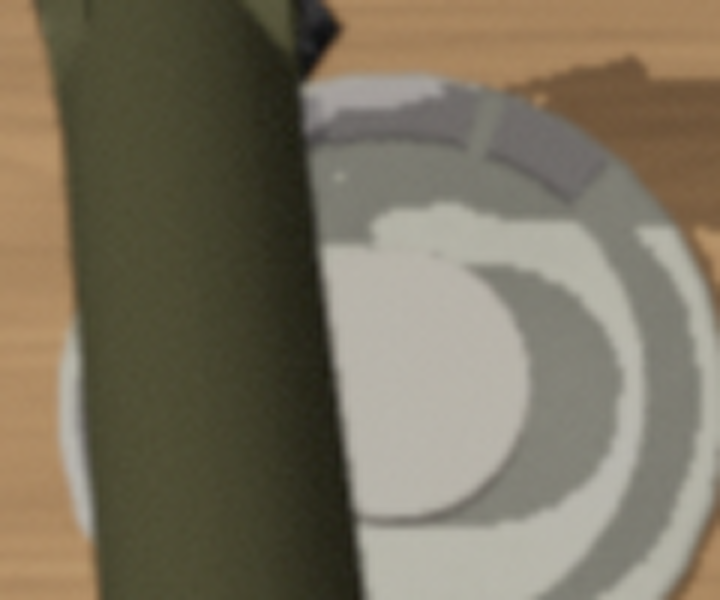

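The top view shows the cake still in the middle and the vacated first slot at crop (482,125). I'll measure both slots at the same height.

```bash
python3 - <<'E'
from h import *
f=lambda x,y,z:ray('top',245+x/6-.4,180+y/6-.4,z)[:2]
n0=f(482,125,27);n1=f(198,188,27);n2=f(112,367,27)
for c in([476.5,20],[478,21],[478,23],[475,22]):
  t=lambda p:np.arctan2(*(p-np.array(c))[::-1]); print(c,t(n0),t(n1)-t(n0),t(n2)-t(n1),np.hypot(*(n0-c)))
print(n0,n1)
R=Ro.from_euler('xyz',manip.read_state()['tcp_rot']);
E
```

```text
[476.5, 20] -0.27611823126570795 1.051902474863152 0.7022126882268513 132.92525561160912
[478, 21] -0.28652397738561447 1.0648389699010554 0.7103565412973858 131.76183066862865
[478, 23] -0.30102085792832367 1.0685122486739067 0.7199107235964038 132.3409760385511
[475, 22] -0.28734943975598615 1.0447001525082609 0.7077831576926014 134.9221924451528
[604.39017237 -16.23847942] [572.69572161 114.36364272]
```

arm_command(travel=[[-0.0015, 0, 0.002], [-0.0015, 0, 0.004], [-0.0015, 0, 0.006], [-0.0015, 0, 0.008], [-0.0015, 0, 0.008], [-0.0015, 0, 0.008], [-0.0015, 0, 0.008], [-0.0015, 0, 0.008], [-0.0015, 0, 0.008], [-0.0015, 0, 0.008]], dr=[[0, 0, 0], [0, 0, 0], [0, 0, 0], [0, 0, 0], [0, 0, 0], [0, 0, 0], [0, 0, 0], [0, 0, 0], [0, 0, 0], [0, 0, 0]], grip=[-0.7, -0.7, -0.7, -0.7, -0.7, -0.7, -0.7, -0.7, -0.7, -0.7])

```text
time: 13.45
tcp_pos: [585.9, 104.2, 68.9]
tcp_rot: [-3.141, 0.003, -2.473]
wrist_force: [4.2, 3.4, -6.6]
width: 0.361
```

```bash
python3 - <<'E'
from h import *
s=manip.read_state();print(s['tcp_pos'],s['tcp_rot'],s['wrist_force'],s['moment'],s['width']*85)
E
```

```text
[585.92175078 104.19080618  68.87211515] [-3.14057369e+00  2.51962726e-03 -2.47271706e+00] [ 4.19921801  3.42623482 -6.5753477 ] [ 0.82935018 -0.77068244 -0.19641774] 30.64490932081407
```

arm_command(travel=[[0, 0, 0], [0, 0, 0], [0, 0, 0], [0, 0, 0], [0, 0, 0], [0, 0, 0], [0, 0, 0], [0, 0, 0], [0, 0, 0], [0, 0, 0]], dr=[[0, 0, 0], [0, 0, 0], [0, 0, 0], [0, 0, 0], [0, 0, 0], [0, 0, 0], [0, 0, 0], [0, 0, 0], [0, 0, 0], [0, 0, 0]], grip=[-0.1, -0.1, -0.1, -0.1, -0.1, -0.1, -0.1, -0.1, -0.1, -0.1])

```text
time: 14.28
tcp_pos: [584.6, 104.0, 68.1]
tcp_rot: [3.142, -0.0, -2.472]
wrist_force: [0.8, 0.3, 0.1]
width: 0.452
```

```bash
python3 - <<'E'
from h import *
s=manip.read_state();print(s['tcp_pos'],s['tcp_rot'],s['wrist_force'],s['moment'],s['width']*85)
p=s['tcp_pos'][:2]; print(np.arctan2(*(p-C)[::-1]))
arcc(p,s['tcp_rot'][2],0.657+.035+0.03,0,s['tcp_rot'][2]+.03,hold=1)
E
```

```text
[584.64245636 104.02682874  68.08377766] [ 3.14156330e+00 -7.93515237e-05 -2.47191815e+00] [0.80974378 0.30212227 0.12045389] [ 0.01689339  0.02599832 -0.00030717] 38.42984663469954
0.6615261530465064
r 135.15201733419497 a0 0.6615261530465064 end [579.4296235  110.32020637] 
 [[-0.0, 0.0023, 0.0], [-0.0, 0.0045, 0.0], [0.0, 0.0068, 0.0], [0.0, 0.0091, 0.0], [0.0001, 0.0114, 0.0], [0.0002, 0.0136, 0.0], [0.0002, 0.0159, 0.0], [0.0003, 0.0182, 0.0], [0.0005, 0.0204, 0.0], [0.0005, 0.0204, 0.0]] 
 [[0, 0, np.float64(-0.0032)], [0, 0, np.float64(-0.0064)], [0, 0, np.float64(-0.0095)], [0, 0, np.float64(-0.0127)], [0, 0, np.float64(-0.0159)], [0, 0, np.float64(-0.0191)], [0, 0, np.float64(-0.0223)], [0, 0, np.float64(-0.0255)], [0, 0, np.float64(-0.0286)], [0, 0, np.float64(-0.0286)]]
```

arm_command(travel=[[0, 0.003, 0], [0, 0.006, 0], [0, 0.009, 0], [0, 0.012, 0], [0.0005, 0.015, 0], [0.0005, 0.018, 0], [0.0005, 0.021, 0], [0.001, 0.025, 0], [0.001, 0.025, 0], [0.001, 0.025, 0]], dr=[[0, 0, -0.007], [0, 0, -0.014], [0, 0, -0.02], [0, 0, -0.027], [0, 0, -0.034], [0, 0, -0.04], [0, 0, -0.047], [0, 0, -0.054], [0, 0, -0.06], [0, 0, -0.06]], grip=[-0.1, -0.1, -0.1, -0.1, -0.1, -0.1, -0.1, -0.1, -0.1, -0.1])

```text
time: 15.12
tcp_pos: [577.5, 112.4, 68.1]
tcp_rot: [3.14, -0.0, -2.408]
wrist_force: [0.4, 0.0, -0.2]
width: 0.452
```

```bash
cat >> h.py <<'E'
def st():
    s=manip.read_state();p=s['tcp_pos'][:2]-C;a=np.arctan2(p[1],p[0]);F=s['wrist_force']
    y=s['tcp_rot'][2]; yt=np.array([np.sin(y),-np.cos(y)])
    print(round(s['time'],2),s['tcp_pos'],'yaw',y,'F',F,'Ftan',F[:2]@yt,'r',np.hypot(*p),'a',a,'w',s['width']*85)
E
python3 -c "
from h import *
st()"
```

```text
15.12 [577.53377597 112.41973276  68.14230366] yaw -2.408071578890701 F [ 0.42978308  0.00410714 -0.20784157] Ftan -0.28468430305537007 r 135.146365454012 a 0.7429314656177238 w 38.38147843477355
```

arm_command(travel=[[0, 0.001, 0], [0, 0.002, 0], [0, 0.003, 0], [0, 0.004, 0], [0, 0.005, 0], [0, 0.006, 0], [0, 0.007, 0], [0, 0.008, 0], [0, 0.009, 0], [0, 0.01, 0]], dr=[[0, 0, 0], [0, 0, 0], [0, 0, -0.01], [0, 0, -0.01], [0, 0, -0.02], [0, 0, -0.02], [0, 0, -0.02], [0, 0, -0.02], [0, 0, -0.028], [0, 0, -0.028]], grip=[-0.1, -0.1, -0.1, -0.1, -0.1, -0.1, -0.1, -0.1, -0.1, -0.1])

```text
time: 15.95
tcp_pos: [575.3, 115.1, 68.1]
tcp_rot: [3.141, 0.0, -2.379]
wrist_force: [-0.4, -0.5, 0.2]
width: 0.45
```

```bash
python3 -c "
from h import *
st()"
```

```text
15.95 [575.33141094 115.05831173  68.14173982] yaw -2.3790077180108855 F [-0.37488371 -0.53770362  0.18263251] Ftan -0.1298211270310419 r 135.3527597108494 a 0.7682980802613756 w 38.24536090363403
```

```bash
python3 - <<'E'
from h import *
b=save('side','s6'); print([round(x,1) for x in pix('side',[578,115,90])])
cv2.imwrite('pics/c7.png',cv2.resize(b[150:270,270:430,::-1],(800,600),interpolation=2))
E
```

```text
[np.float64(357.3), np.float64(192.1)]
```

View pics/c7.png

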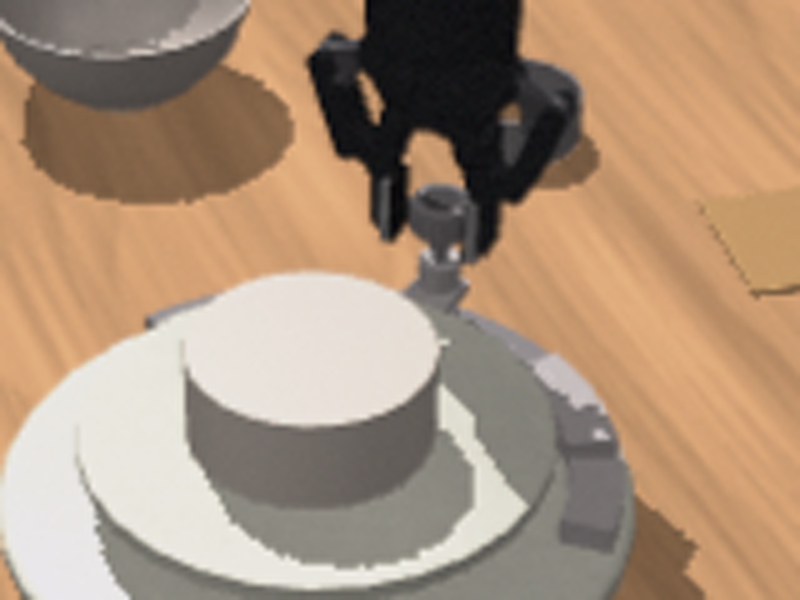

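The side view shows the ring at crop (440,215), still raised with its stem showing. The trailing finger is against it, so the pin is riding on the track just short of the notch.

arm_command(travel=[[0, 0.0005, 0], [0, 0.001, 0], [0, 0.0015, 0], [0, 0.002, 0], [0, 0.0025, 0], [0, 0.003, 0], [0, 0.0035, 0], [0, 0.004, 0], [0, 0.0045, 0], [0, 0.005, 0]], dr=[[0, 0, 0], [0, 0, 0], [0, 0, -0.01], [0, 0, -0.01], [0, 0, -0.01], [0, 0, -0.01], [0, 0, -0.014], [0, 0, -0.014], [0, 0, -0.014], [0, 0, -0.014]], grip=[-0.1, -0.1, -0.1, -0.1, -0.1, -0.1, -0.1, -0.1, -0.1, -0.1])

```text
time: 16.83
tcp_pos: [574.1, 116.0, 68.2]
tcp_rot: [-3.142, 0.0, -2.365]
wrist_force: [0.0, -0.3, 0.0]
width: 0.448
```

```bash
python3 - <<'E'
from h import *
st()
p=manip.read_camera('side');q=cv2.imread('pics/s6.png')[:,:,::-1];cv2.imwrite('pics/s7.png',p[:,:,::-1])
# template of ring in last picture: rows 186..201, cols 350..364
T=q[186:200,351:364]; r=cv2.matchTemplate(p[175:220,335:380],T,cv2.TM_CCOEFF_NORMED); print(cv2.minMaxLoc(r), 'old at',(16,11))
E
```

```text
16.83 [574.114508   116.01920547  68.15285183] yaw -2.3652622757096844 F [ 0.04783557 -0.25897798  0.00130533] Ftan -0.21829482526311939 r 135.15416403177943 a 0.7796676696952167 w 38.08028513434893
(-0.5029982328414917, 0.6474881768226624, (26, 26), (14, 14)) old at (16, 11)
```

```bash
python3 - <<'E'
import cv2,numpy as np
f=lambda n:cv2.resize(cv2.imread(f'pics/{n}.png')[170:220,335:385],(400,400),interpolation=2)
cv2.imwrite('pics/c8.png',np.hstack([f('s6'),f('s7')]))
E
```

```text
(no output)
```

View pics/c8.png

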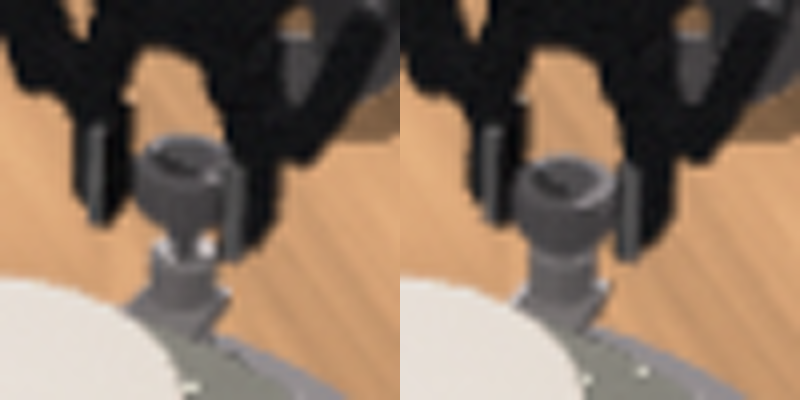

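The ring has dropped: no stem shows above the sleeve, and the ring is about 3 px lower. A gentle push should confirm that the pin blocks the platter.

arm_command(travel=[[0, 0.001, 0], [0, 0.002, 0], [0, 0.003, 0], [0, 0.004, 0], [0, 0.005, 0], [0, 0.006, 0], [0, 0.007, 0], [0, 0.008, 0], [0, 0.008, 0], [0, 0.008, 0]], dr=[[0, 0, 0], [0, 0, 0], [0, 0, 0], [0, 0, 0], [0, 0, 0], [0, 0, 0], [0, 0, 0], [0, 0, 0], [0, 0, 0], [0, 0, 0]], grip=[-0.1, -0.1, -0.1, -0.1, -0.1, -0.1, -0.1, -0.1, -0.1, -0.1])

```text
time: 17.72
tcp_pos: [571.9, 118.3, 68.1]
tcp_rot: [3.142, 0.0, -2.365]
wrist_force: [0.1, 0.0, -0.9]
width: 0.45
```

```bash
python3 - <<'E'
from h import *
st()
E
```

```text
17.72 [571.85339767 118.3319734   68.14914324] yaw -2.365154433413401 F [ 0.07171315  0.01375077 -0.89408488] Ftan -0.04044248555213753 r 135.21084757199623 a 0.8035909358338954 w 38.258587634114626
```

arm_command(travel=[[0, 0.001, 0], [0, 0.002, 0], [0, 0.003, 0], [0, 0.004, 0], [0, 0.005, 0], [0, 0.005, 0], [0, 0.005, 0], [0, 0.005, 0], [0, 0.005, 0], [0, 0.005, 0]], dr=[[0, 0, 0], [0, 0, 0], [0, 0, 0], [0, 0, 0], [0, 0, 0], [0, 0, 0], [0, 0, 0], [0, 0, 0], [0, 0, 0], [0, 0, 0]], grip=[-0.1, -0.1, -0.1, -0.1, -0.1, -0.1, -0.1, -0.1, -0.1, -0.1])

```text
time: 18.55
tcp_pos: [570.5, 119.7, 68.1]
tcp_rot: [-3.142, 0.0, -2.365]
wrist_force: [-1.1, -1.5, -0.0]
width: 0.449
```

```bash
python3 - <<'E'
from h import *
st()
p=manip.read_camera('side');q=cv2.imread('pics/s7.png')[:,:,::-1];cv2.imwrite('pics/s8.png',p[:,:,::-1])
T=q[188:202,349:362]; r=cv2.matchTemplate(p[175:220,335:380],T,cv2.TM_CCOEFF_NORMED); print(cv2.minMaxLoc(r), 'old at',(14,13))
E
```

```text
18.55 [570.49420044 119.71152653  68.13456303] yaw -2.3652245210388942 F [-1.11919595 -1.48135298 -0.03820788] Ftan -0.27267804128915457 r 135.2743234518042 a 0.8179031325484405 w 38.157920508132186
(-0.5865431427955627, 0.7521576881408691, (7, 31), (13, 13)) old at (14, 13)
```

arm_command(travel=[[0, 0.001, 0], [0, 0.002, 0], [0, 0.003, 0], [0, 0.004, 0], [0, 0.005, 0], [0, 0.006, 0], [0, 0.006, 0], [0, 0.006, 0], [0, 0.006, 0], [0, 0.006, 0]], dr=[[0, 0, 0], [0, 0, 0], [0, 0, 0], [0, 0, 0], [0, 0, 0], [0, 0, 0], [0, 0, 0], [0, 0, 0], [0, 0, 0], [0, 0, 0]], grip=[-0.1, -0.1, -0.1, -0.1, -0.1, -0.1, -0.1, -0.1, -0.1, -0.1])

```text
time: 19.43
tcp_pos: [569.2, 121.2, 68.2]
tcp_rot: [-3.141, 0.001, -2.365]
wrist_force: [2.8, -1.7, -1.0]
width: 0.448
```

```bash
python3 - <<'E'
from h import *
st()
p=manip.read_camera('side');q=cv2.imread('pics/s7.png')[:,:,::-1];cv2.imwrite('pics/s9.png',p[:,:,::-1])
T=q[188:202,349:362]; r=cv2.matchTemplate(p[175:220,335:380],T,cv2.TM_CCOEFF_NORMED); print(cv2.minMaxLoc(r), 'old at',(14,13))
E
```

```text
19.43 [569.21671675 121.16476084  68.23755752] yaw -2.365425646167699 F [ 2.75095621 -1.66304868 -1.03173369] Ftan -3.1139386892728047 r 135.4749745496478 a 0.8321191549075325 w 38.05541335583973
(-0.5902061462402344, 0.7024151682853699, (7, 31), (12, 12)) old at (14, 13)
```

```bash
python3 - <<'E'
import cv2,numpy as np
f=lambda n:cv2.resize(cv2.imread(f'pics/{n}.png')[170:220,335:385],(400,400),interpolation=2)
cv2.imwrite('pics/c9.png',np.hstack([f('s7'),f('s9')]))
E
```

```text
(no output)
```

View pics/c9.png

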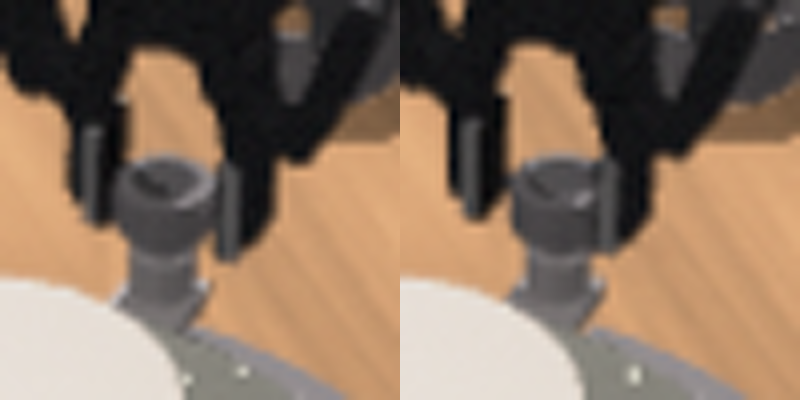

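arm_command(travel=[[0, 0.0005, 0], [0, 0.001, 0], [0, 0.0015, 0], [0, 0.002, 0], [0, 0.0025, 0], [0, 0.0025, 0], [0, 0.0025, 0], [0, 0.0025, 0], [0, 0.0025, 0], [0, 0.0025, 0]], dr=[[0, 0, 0], [0, 0, 0], [0, 0, 0], [0, 0, 0], [0, 0, 0], [0, 0, 0], [0, 0, 0], [0, 0, 0], [0, 0, 0], [0, 0, 0]], grip=[-0.1, -0.1, -0.1, -0.1, -0.1, -0.1, -0.1, -0.1, -0.1, -0.1])

```text
time: 20.32
tcp_pos: [569.1, 121.3, 68.3]
tcp_rot: [-3.14, 0.001, -2.366]
wrist_force: [4.2, -3.4, -3.2]
width: 0.45
```

```bash
python3 -c "
from h import *
st()"
```

```text
20.32 [569.08476454 121.29780427  68.25214944] yaw -2.3658042281972804 F [ 4.21230906 -3.40655772 -3.18776147] Ftan -5.381628524337846 r 135.48462596502793 a 0.8335004169255198 w 38.228273560298256
```

arm_command(travel=[[0, -0.005, 0], [0, -0.011, 0], [0, -0.011, 0], [0, -0.011, 0], [0, -0.011, -0.03], [0, -0.011, -0.07], [0, -0.011, -0.12], [0, -0.011, -0.18], [0, -0.011, -0.25], [0, -0.011, -0.3]], dr=[[0, 0, 0], [0, 0, 0], [0, 0, 0], [0, 0, 0], [0, 0, 0], [0, 0, 0], [0, 0, 0], [0, 0, 0], [0, 0, 0], [0, 0, 0]], grip=[-0.1, 0.2, 0.4, 0.5, 0.5, 0.5, 0.5, 0.5, 0.5, 0.5])

```text
time: 21.15
tcp_pos: [571.5, 119.5, 191.6]
tcp_rot: [-3.141, 0.002, -2.365]
wrist_force: [1.0, 0.1, 0.4]
width: 0.749
```

arm_command(travel=[[0, 0, 0], [0, 0, -0.05], [0, 0, -0.1], [0, 0.05, -0.1], [0, 0.1, -0.1], [0, 0.18, -0.1], [0, 0.26, -0.1], [0, 0.34, -0.1], [0, 0.4, -0.1], [0, 0.4, -0.1]], dr=[[0, 0, 0], [0, 0, 0], [0, 0, 0], [0, 0, 0], [0, 0, 0], [0, 0, 0], [0, 0, 0], [0, 0, 0], [0, 0, 0], [0, 0, 0]], grip=[0.5, 0.5, 0.5, 0.5, 0.5, 0.5, 0.5, 0.5, 0.5, 0.5])

```text
time: 21.98
tcp_pos: [454.4, 238.4, 228.3]
tcp_rot: [3.138, -0.0, -2.356]
wrist_force: [0.1, 0.8, -1.1]
width: 0.75
```

```bash
python3 - <<'E'
from h import *
st()
b=save('side','s10');a=save('top','t10')
# home ring top-centre prediction vs raised, and start reference
print('start pred',pix('side',[606.6,-18.2,88]),'seen (390.5,220.5)')
for z in(88,99): print(z,pix('side',[478+135*np.cos(.765),21+135*np.sin(.765),z]))
print([(round(d['confidence'],2),np.round(d['box'],1)) for d in manip.cut_out('pull_ring','side')[:2]])
cv2.imwrite('pics/c10.png',np.hstack([cv2.resize(a[180:300,245:365,::-1],(400,400),interpolation=2),cv2.resize(b[180:240,330:390,::-1],(400,400),interpolation=2)]))
E
```

```text
21.98 [454.43514771 238.35999864 228.33555649] yaw -2.356347282196615 F [ 0.05622982  0.83626738 -1.12185138] Ftan 0.5516662656184019 r 218.6336462465833 a 1.6787884794461814 w 63.73887630618142
start pred (np.float64(390.24799826010104), np.float64(220.45902821010654)) seen (390.5,220.5)
88 (np.float64(356.3786089508825), np.float64(193.0201330735675))
99 (np.float64(356.5157521645874), np.float64(189.37691332983502))
[(0.64, array([354.7, 195.7,  12. ,  10.5]))]
```

View pics/c10.png

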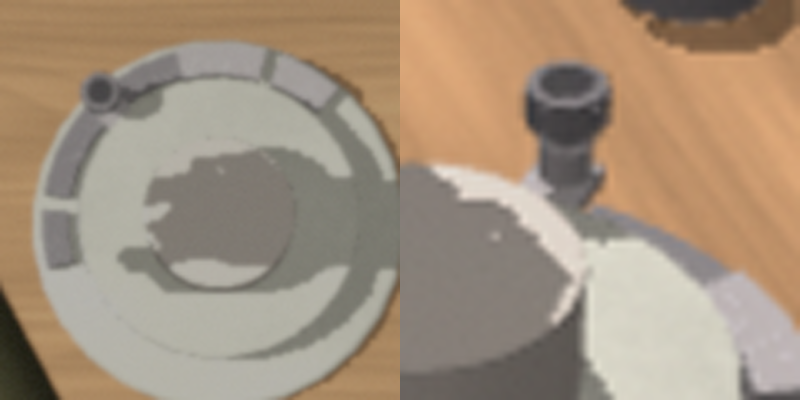

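The top view shows the ring over the first sector slot with the cake still central, and the side view shows the ring low. One numeric check will compare the height of the ring above its sleeve with the start picture.

```bash
python3 - <<'E'
import cv2,numpy as np
g=lambda n:cv2.resize(cv2.imread(f'pics/{n}.png',0),None,fx=4,fy=4,interpolation=2)
s,e=g('side0'),g('s10')
def m(r0,r1,c0,c1,R):
    T=s[4*r0:4*r1,4*c0:4*c1];W=e[4*R[0]:4*R[1],4*R[2]:4*R[3]];_,v,_,l=cv2.minMaxLoc(cv2.matchTemplate(W,T,5));return v,l[0]/4+R[2]-c0,l[1]/4+R[0]-r0
print('ring top',m(214,222,383,398,(180,210,340,372)));print('ring',m(214,228,383,398,(180,215,340,372)));print('ring+sleeve',m(214,235,383,398,(180,220,340,372)));print('neck',m(226,235,385,396,(190,220,340,372)))
# column profile through the ring axis
print(s[:, 4*390][212*4:240*4:4]); print(e[:,4*355][185*4:213*4:4]); print(cv2.imread('pics/s6.png',0)[182:212,357])
E
```

```text
ring top (0.9612280130386353, -35.5, -27.75)
ring (0.948651134967804, -35.25, -28.25)
ring+sleeve (0.9396629333496094, -35.25, -28.25)
neck (0.9480610489845276, -35.0, -28.75)
[162 160 161 164 160 121  82  74  76  73  78 119 110  73  63  66  66  63
  75 101  94  84  84  84  87 105  95  82]
[148 150 153 155 145  94  71  74  74  88 126  97  63  63  64  62  63  87
  98  89  84  85  86  99 110 111 117 133]
[165 168 168 162 148 107  79  76  55  53  75  82  69  69  70  70  67  67
  72  75  89 113  97  92  91  92  95 115 115 117]
```

```bash
python3 -c "
from h import *
s=manip.read_state();print(s['time'],s['joint_vel'].round(3));manip.sign_off()"
```

```text
22.1333 [ 0.016  0.011  0.023 -0.005  0.002 -0.002  0.   ]
the job is handed in; nothing more can be done
```

The platter is in its next notch and the job is handed in at 22.1 s, with the arm clear of everything.

**What I did:** I gripped the ring and lifted it until the force showed the hard stop, peaking at 13 N, then backed off about 1 mm. I turned the platter anticlockwise along its arc and lowered the pin onto the steel sector. Then I opened the fingers and nudged the ring on until the pin snapped into the first sector slot, about 1.05 rad from the start.

**Last checks:**
- **Pin in the notch:** a gentle extra push was blocked. A 1 mm command moved the tool about 0.2 mm, and the force rose from 3.1 to 5.4 N.
- **Fully home:** in the side picture the ring sits on its sleeve as it did at the start, within 0.5–1 px. A raised pin would show as about 3.6 px. I estimated the ring top by eye at about 0.6 px (roughly 2 mm) above its predicted home position, which is within reading error.
- **Cake and bystanders:** the cake stood in the middle in the last top view. I made no moves near the other things, but did not check each of them in the final pictures.

**Disagreements along the way:**
- An early sideways test met about 5 N, which I put down to not turning the tool with the platter. It went once I did.
- The wrist showed almost no force while the pin was riding on the track, where about 3 N was expected.
- I viewed 12 pictures, two past the budget of 10.

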